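# Find the full sippy cup by its weight

### The job

Only one of the three closed steel sippy cups on the bamboo tray is full, and only its weight tells which: lift the frosted cup off the sippy cup it covers and stand it, mouth down as it is, on the bamboo coaster, then heft the three cups one by one along the row from the robot's left to its right, lifting each clear of the tray and setting it gently back upright where it stood. Finish still holding the heaviest cup up in the gripper, upright and still, with its foot higher than the lids of the other two (if the last cup hefted is the heaviest it can simply stay in hand); do not put it down or let go. Keep the cups upright throughout, drop nothing, and leave the tumbler, the scoop and the jar where they are.

Things in the scene. Friction and masses are not known exactly. Their poses are not given: they have to be found in the camera images.
- tray: fixed bamboo tray, 170 mm (its x) by 350 mm (its y), floor 10 mm thick, rim 9 mm wide, 22 mm high. Origin: centre of its underside, on the ledge; z up. Turned at most 0.3 rad; its y axis points roughly to the robot's left. The three sippy cups stand in a row along it, near y = +105, 0 and -105 mm and x = 0, each within about 12 mm.
- sippy_a: closed stainless sippy cup with press-button flip lid; all three look the same, only their weights differ (150 to 450 g; the heaviest by at least 90 g). Round steel body 56 mm in diameter up to 98 mm, white lid (under 56 mm) above it, flat lid top 122 mm above the foot. Origin: centre of its foot; z up. Stands on the tray floor, any of the three in any place of the row.
- sippy_b: closed stainless sippy cup with press-button flip lid; all three look the same, only their weights differ (150 to 450 g; the heaviest by at least 90 g). Round steel body 56 mm in diameter up to 98 mm, white lid (under 56 mm) above it, flat lid top 122 mm above the foot. Origin: centre of its foot; z up. Stands on the tray floor, any of the three in any place of the row.
- sippy_c: closed stainless sippy cup with press-button flip lid; all three look the same, only their weights differ (150 to 450 g; the heaviest by at least 90 g). Round steel body 56 mm in diameter up to 98 mm, white lid (under 56 mm) above it, flat lid top 122 mm above the foot. Origin: centre of its foot; z up. Stands on the tray floor, any of the three in any place of the row.
- frosted_cup: milky white frosted plastic cup, 45 g, mouth down over one sippy cup, its closed end lying on the lid. 80 mm tall, wall 2 mm, closed end 4 mm; outside 80 mm across at the mouth, 60 mm at the closed end on top (63 mm at 14 mm below the top). Origin: centre of the mouth, 56 mm above the ledge at the start; z up to the closed end. Lift it more than 76 mm to clear the lid.
- coaster: fixed round bamboo coaster, 105 mm in diameter, 8 mm thick, flat on the ledge to the robot's right of the tray. Origin: centre of its underside.
- tumbler: small glass tumbler standing upside down, 68 mm across, 90 mm tall, beyond the tray to the right; leave alone. Origin: centre of its underside.
- scoop: red plastic measuring scoop, 130 mm long, 32 mm tall, to the left of the tray; leave alone. Origin: on the ledge near its middle.
- jar: closed glass jar, 68 mm across, about 95 mm tall, beyond the tray to the left; leave alone. Origin: centre of its underside.

How it is judged:
By the outcome, as a careful person would: the job done as asked, in the order asked, and still so for the second after the job is handed in, while the arm keeps its last pose, push and grip.
It also fails if it takes over 72 s, if anything falls off the work surface, if the arm or the gripper's body presses on something with over 40 N, if the wrist force passes 120 N, or if a joint passes its speed limit or range.

### The arm

A 6-joint arm with a two-finger parallel gripper is mounted at the origin on the work surface. World frame = base frame: x ahead of the robot, y to its left, z up, the work surface at z = 0. Lengths are in mm, angles in rad, forces in N, time in s.
With the tool pointing down it reaches from about 350 to 775 mm from the base axis. Payload 7.3 kg.
Tool frame: the origin (TCP) lies at the very end of the fingers, on their centre line; the grasp point (between the pads) lies grip_point_offset behind it (grip_point_offset is the distance from the TCP to the grasp point, in mm); x points along the fingers, z is the direction in which the jaws open and shut, and the axes are right-handed (so a half turn about x gives the same grasp; the last joint's range is limited). The gripper opens to 92 mm and grips with 3 to 60 N. Pads are 19 mm wide; open, the fingers measure 130 mm over their backs; the gripper's body (75 mm by 190 mm) begins 47 mm behind the grasp point.
Start: joints at [-0.146, 0.342, 1.524, -0, 1.275, -0.146], TCP at [525.019, 0.019, 226.741] pointing down, gripper open.
Joint ranges: [-2.53, 2.53], [-0.77, 2.02], [0.04, 2.7], [-1, 4.14], [0.28, 2.66], [-3.11, 3.11]. Speed limits (rad/s): [2.57, 2.57, 3.14, 3.14, 3.14, 3.14].

### API

Orientations are given as [roll, pitch, yaw] about the fixed x, y, z axes, in that order (R = Rz(yaw) Ry(pitch) Rx(roll)).
In Python, from plant import * gives the robot as it stands.
- The arm moves only by the tool send_rows, never from a script. Its argument "series" is text: rows parted by semicolons, each of 5 numbers parted by spaces: the gripper's target within -1 to 1 (fully open at 1, half-way at 0, shut at -1), then the shift along the tool's x, y, z in units of 30 mm (1.0 is 30 mm), then the turn about the tool's x in units of 5 degrees (1.0 is 5 degrees). A call has 1 to 8 rows; each row is the pose to reach, as a shift and turn from the pose commanded when the call began, along the tool's axes at that moment; what a row does not reach only later rows make up. A row lasts 1/8 s, in which the tool goes at most 62.5 mm and 10.7 degrees, less where a joint would pass 70% of its speed; a pose out of reach is approached as far as the arm can. A call with a gripper value outside its range is refused whole. The fingers move at their own pace and stop on an object; the grip force is fixed at half the most. Time passes only in rows, so rows that repeat a pose let the fingers close. It gives the time, the measured TCP pose, the force and the opening at its end, in the units of the state.
- get_obs(): the state, without advancing time (a new reading comes with each control period).
- capture(name): name is "scene" or "side" or "wrist"; returns a dict with "pixels" (384x512x3 uint8, red, green, blue), "mtx" (3x3 intrinsics, pixels), "R" (3x3) and "t" (3): a world point X has camera coordinates R X + t. Camera axes: x right, y down, z forward; pixel columns grow to the right and rows downward; lengths in mm; the calibration is good to about 2 mm. The wrist camera is an equidistant fisheye: a pixel r from the principal point sees the ray r / f radians off the axis. A picture is of the moment at which its call begins. There is no depth.
- close_job(): hands the job in, once; it reports no verdict.
Trained networks look in a picture, given as the dict that the camera call returned (one of the last four; its "shot" number tells which), for a name from the list of things; names that differ only in an ending like _2 or _b are one class to them, and where a whole thing is asked for, a point or a joint stands for the part that bears it (a point fixed in the world has none). Each returns a list of dicts, best first, with "score" (0 to 1); they miss things now and then, are a little off and sometimes report something else, mostly with a low value. They report only what shows in the picture. A call takes as long as a camera call.
- cut_out(picture, thing): "pixels" (384x512 bool, what is visible of it).
- place_of(picture, thing): "point" ([x, y, z] in mm, in world coordinates, good to about 4 mm: a listed point, or the origin of a listed thing).
The state is a dict: "time": time; "joint_positions": joint angles; "dq": joint speeds; "tau": joint torques, N m; "tool_pos": TCP position; "tcp_rot": TCP orientation; "contact_force": force on the tool from outside, world axes, zero at the start; "moment": the same for the moment, N m; "grip_width": finger opening in mm.
Only numpy, scipy, OpenCV 4.12 (cv2) and the standard library are available. Lean on these libraries where they do the work, as an engineer would, in place of code of your own. Each camera call takes 0.05 s, during which the arm holds its last target.

## Working session

There is one attempt and no reset: what is moved stays moved. The work goes in short steps, Python scripts to look and compute and a tool call to move; the robot and the scene stay as the last step left them, time stands still between calls to the robot, and variables do not carry over. Pictures are saved under pics/ and viewed, and the job is handed in when it is done.

Besides the shell and the picture viewer there is one more tool, called after ">>>" as name(argument=value, ...) on one line, values as JSON. send_rows: Moves the arm, as the interface text tells. Its arguments: {"type":"object","properties":{"series":{"type":"string"}},"required":["series"]}

```bash
ls; mkdir -p pics
python3 - <<'E'
from plant import *
import cv2
o=get_obs();print(o)
for n in ["scene","side","wrist"]:
    p=capture(n);cv2.imwrite(f"pics/{n}0.png",p["pixels"][:,:,::-1])
    print(n,p["mtx"].tolist(),p["R"].tolist() ,p["t"].tolist())
    for th in ["tray","sippy_a","frosted_cup","coaster","tumbler","jar","scoop"]:
        print(th,[(d["point"],round(d["score"],2)) for d in place_of(p,th)])
E
```

```text
pics
{'time': 0.0, 'joint_positions': array([-1.46029046e-01,  3.42717518e-01,  1.52500936e+00,  9.82721676e-07,
        1.27541030e+00, -1.46014905e-01]), 'dq': array([-0.00082652, -0.00104454,  0.00030204, -0.00167035,  0.00200723,
        0.0004061 ]), 'tau': array([ 7.61924657e-04, -4.31245601e+01, -2.44219762e+01,  7.17750052e-02,
        5.59406646e-02, -1.04314388e-04]), 'tool_pos': array([5.24592380e+02, 6.72627696e-02, 2.26050342e+02]), 'tcp_rot': array([2.99496933, 1.56925179, 2.99495491]), 'contact_force': array([ 0.8995547 , -0.18002661, -0.31870987]), 'moment': array([ 0.01879689,  0.04776256, -0.00527778]), 'grip_width': 91.87703939099954}
scene [[465.31462905748856, 0.0, 261.2510011247663], [0.0, 465.31462905748856, 188.93929777455773], [0.0, 0.0, 1.0]] [[-0.6875573600405814, 0.7261069765298291, 0.005790966131478318], [0.4080608051480482, 0.3929686362123221, -0.8240522011713544], [-0.6006257203583215, -0.5642200896708104, -0.566484275559269]] [384.53454766448834, -212.1921488822199, 1878.2127480829236]
tray [([560.1, 68.7, 0.2], 0.61)]
sippy_a [([564.3, 59.4, 10.4], 0.
[... 980 characters left out ...]
5.7, 0.5], 0.75)]
scoop []
wrist [[297.3186396354542, 0.0, 255.9998311483214], [0.0, 297.3186396354542, 193.6315459416578], [0.0, 0.0, 1.0]] [[0.999999526319408, 0.0009261982444039239, 0.0002991952102831182], [0.0007875371284752061, -0.9505827021110372, 0.31047045951676816], [0.0005719669859933376, -0.31047007682559996, -0.9505829812539649]] [-524.8324437267103, -39.107861370666654, 392.43174180532577]
tray [([561.8, 62.0, -2.9], 0.74)]
sippy_a [([592.4, -37.6, 13.0], 0.92), ([566.9, 60.6, 12.5], 0.63)]
frosted_cup [([529.6, 168.1, 58.8], 0.77)]
coaster [([520.6, -263.0, 0.9], 0.69)]
tumbler [([755.3, -140.4, 1.5], 0.63), ([558.4, 62.4, -1.3], 0.58)]
jar [([762.7, 96.4, 4.8], 0.75)]
scoop []
```

View pics/scene0.png

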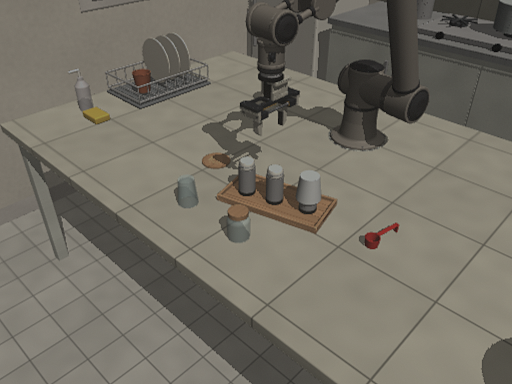

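View pics/side0.png

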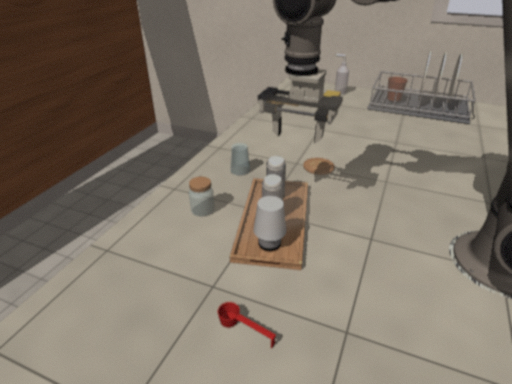

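View pics/wrist0.png

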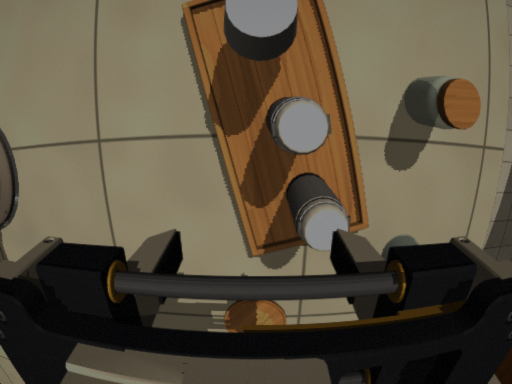

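Run:
```python
import plant
from scipy.spatial.transform import Rotation as R
print([n for n in dir(plant) if not n.startswith('_')])
for n in ('grip_point_offset',):
    print(n,getattr(plant,n,None))
print(R.from_euler('xyz',plant.get_obs()['tcp_rot']).as_matrix().round(3))
```

```text
['Unreachable', 'capture', 'close_job', 'cut_out', 'get_obs', 'grip_point_offset', 'place_of']
grip_point_offset 18.8
[[ 0. -0.  1.]
 [ 0.  1.  0.]
 [-1.  0.  0.]]
```

The scene picture shows the row in the tray: the frosted cup is on the leftmost sippy cup at (309,190), the middle cup is at (275,185), and the right cup is at (247,177). The coaster is at (215,159). The three views agree to within about 4 mm. I'll move above the frosted cup, with the jaws along the tray's x.

>>> send_rows(series="1 0 0.6 0.02 -0.4;1 0 1.7 0.07 -1.2;1 0 3.0 0.12 -2.0;1 0 4.2 0.17 -2.8;1 0 5.2 0.2 -3.3;1 0 5.55 0.22 -3.3;1 0 5.55 0.22 -3.3")

```text
time: 2.08
tool_pos: [531.4, 167.1, 226.6]
tcp_rot: [-2.199, 1.57, -1.91]
contact_force: [-0.3, 0.7, 0.1]
grip_width: 91.8
```

```bash
cat > h.py <<'E'
from plant import *
import cv2, numpy as np
from scipy.spatial.transform import Rotation as Ro
def state():
    o=get_obs(); M=Ro.from_euler('xyz',o['tcp_rot']).as_matrix()
    print('t',round(o['time'],2),'tcp',o['tool_pos'].round(1),'F',o['contact_force'].round(2),'w',round(o['grip_width'],1),'dq',abs(o['dq']).max().round(3)); return o,M
def look(things,cams=("scene","side","wrist"),tag=None):
    for n in cams:
        p=capture(n)
        if tag: cv2.imwrite(f"pics/{n}{tag}.png",p["pixels"][:,:,::-1])
        for th in things: print(n,th,[(np.round(d["point"],1).tolist(),round(d["score"],2)) for d in place_of(p,th)])
def to(M,d): print('units for',d,(M.T@np.array(d)/30).round(2))
E
python3 - <<'E'
from h import *
o,M=state();print(M.round(3))
look(["frosted_cup","sippy_a","coaster"],("wrist",),"1")
E
```

```text
t 2.08 tcp [531.4 167.1 226.6] F [-0.28  0.67  0.15] w 91.8 dq 0.029
[[-0.    -0.285  0.959]
 [-0.     0.959  0.285]
 [-1.    -0.    -0.   ]]
wrist frosted_cup [([529.7, 166.6, 59.8], 0.63)]
wrist sippy_a [([570.1, 58.3, 13.3], 0.82), ([596.0, -37.1, 9.3], 0.56)]
wrist coaster []
```

View pics/wrist1.png

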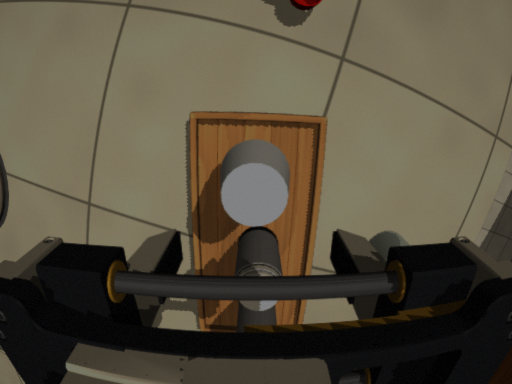

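The jaws line up with the tray, and the frosted cup's top is centred at (255,190), between the fingers. Going down and closing.

>>> send_rows(series="1 0.6 0 0 0;1 1.5 0 0 0;1 2.5 0 0 0;1 3.4 0 0 0;1 3.9 0 0 0;1 4.05 0 0 0;1 4.05 0 0 0;-1 4.05 0 0 0")

```text
time: 3.28
tool_pos: [532.2, 166.6, 106.2]
tcp_rot: [-0.156, 1.569, 0.132]
contact_force: [-0.3, 0.0, 0.1]
grip_width: 85.7
```

>>> send_rows(series="-1 0 0 0 0;-1 0 0 0 0;-1 0 0 0 0;-1 0 0 0 0;-1 0 0 0 0;-1 0 0 0 0")

```text
time: 4.03
tool_pos: [531.8, 166.6, 105.5]
tcp_rot: [-0.134, 1.57, 0.154]
contact_force: [-0.9, -0.9, 5.4]
grip_width: 66.2
```

Run:
```python
from h import *
o,M=state()
look(["frosted_cup"],("scene","side"),"2")
state()
```

```text
t 4.03 tcp [531.8 166.6 105.5] F [-0.86 -0.92  5.42] w 66.2 dq 0.002
scene frosted_cup [([535.6, 170.7, 56.7], 0.8), ([520.7, -266.7, -5.8], 0.33)]
side frosted_cup [([529.8, 165.5, 57.7], 0.86)]
t 4.22 tcp [531.8 166.6 105.5] F [-0.67 -0.76  5.45] w 66.1 dq 0.001
```

Gripped at 66 mm. Lifting straight up.

>>> send_rows(series="-1 -0.15 0 0 0;-1 -0.5 0 0 0;-1 -1.1 0 0 0;-1 -1.8 0 0 0;-1 -2.6 0 0 0;-1 -3.4 0 0 0;-1 -3.9 0 0 0;-1 -4.0 0 0 0")

```text
time: 5.22
tool_pos: [531.9, 166.6, 226.2]
tcp_rot: [-0.108, 1.569, 0.18]
contact_force: [0.5, -0.6, -1.7]
grip_width: 66.0
```

Run:
```python
from h import *
o,M=state()
look(["frosted_cup","sippy_a"],("scene","side"),"3")
look(["sippy_a"],("wrist",),"3")
to(M,[522.7-531.5,-263.7-166.6,0])
```

```text
t 5.22 tcp [531.9 166.6 226.2] F [ 0.51 -0.64 -1.74] w 66.0 dq 0.045
scene frosted_cup [([532.8, 166.8, 177.9], 0.58)]
scene sippy_a [([565.3, 59.0, 10.5], 0.85), ([530.0, 169.9, 8.6], 0.72), ([591.0, -34.4, 7.2], 0.58)]
side frosted_cup []
side sippy_a [([528.8, 167.9, 9.5], 0.88)]
wrist sippy_a [([530.7, 165.2, 9.6], 0.77), ([591.1, -38.1, 10.0], 0.56)]
units for [-8.799999999999955, -430.29999999999995, 0] [ -0.   -13.67  -4.36]
```

View pics/side3.png

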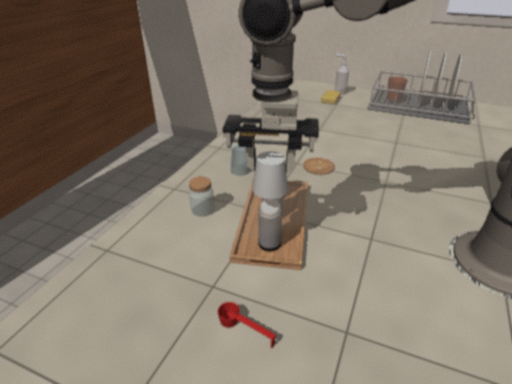

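The side view shows the frosted cup held upright at (270,175), clear of the lid. The left sippy cup is still standing. Carrying to the coaster.

>>> send_rows(series="-1 0 -0.25 -0.08 0;-1 0 -0.8 -0.26 0;-1 0 -1.6 -0.51 0;-1 0 -2.6 -0.83 0;-1 0 -3.7 -1.18 0;-1 0 -4.8 -1.53 0;-1 0 -5.9 -1.88 0;-1 0 -7.0 -2.23 0")

```text
time: 6.62
tool_pos: [526.6, -56.1, 225.4]
tcp_rot: [-1.278, 1.57, -0.991]
contact_force: [0.0, -0.5, -0.1]
grip_width: 66.1
```

>>> send_rows(series="-1 0 -1.1 -0.35 0;-1 0 -2.2 -0.7 0;-1 0 -3.3 -1.06 0;-1 0 -4.4 -1.4 0;-1 0 -5.4 -1.73 0;-1 0 -6.2 -1.98 0;-1 0 -6.6 -2.1 0;-1 0 -6.67 -2.13 0")

```text
time: 7.62
tool_pos: [522.2, -264.6, 225.1]
tcp_rot: [1.858, 1.57, 2.144]
contact_force: [-0.1, -0.3, -1.2]
grip_width: 65.9
```

Run:
```python
from h import *
o,M=state()
look(["frosted_cup","coaster"],tag="4")
o,M=state()
```

```text
t 7.62 tcp [ 522.2 -264.6  225.1] F [-0.1  -0.33 -1.25] w 65.9 dq 0.019
scene frosted_cup [([525.8, -267.2, 174.8], 0.76)]
scene coaster [([522.9, -262.8, -6.6], 0.93)]
side frosted_cup [([521.2, -262.0, 178.2], 0.55)]
side coaster [([525.5, -267.3, -2.1], 0.67)]
wrist frosted_cup [([523.9, -261.2, 180.6], 0.61)]
wrist coaster [([521.8, -264.4, 0.2], 0.91)]
t 8.07 tcp [ 522.8 -263.3  225.4] F [-0.46  0.29 -0.37] w 66.2 dq 0.003
```

View pics/wrist4.png

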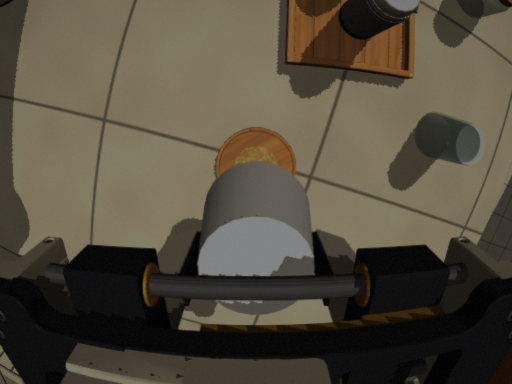

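The coaster at (256,155) lies right below the cup along the approach line, and the measured centres agree. Lowering about 168 mm, with a slow finish.

>>> send_rows(series="-1 0.4 0 0 0;-1 1.2 0 0 0;-1 2.2 0 0 0;-1 3.2 0 0 0;-1 4.1 0 0 0;-1 4.8 0 0 0;-1 5.2 0 0 0;-1 5.3 0 0 0")

```text
time: 9.07
tool_pos: [522.3, -263.6, 65.4]
tcp_rot: [2.228, 1.57, 2.516]
contact_force: [-0.4, -0.3, 0.1]
grip_width: 66.3
```

>>> send_rows(series="-1 0.1 0 0 0;-1 0.2 0 0 0;-1 0.26 0 0 0;-1 0.26 0 0 0;-1 0.26 0 0 0")

```text
time: 9.7
tool_pos: [522.8, -263.9, 58.6]
tcp_rot: [-0.822, 1.57, -0.534]
contact_force: [0.5, 0.0, -0.8]
grip_width: 66.1
```

Run:
```python
from h import *
o,M=state()
look(["frosted_cup"],("scene","side"),tag="5")
```

```text
t 9.7 tcp [ 522.8 -263.9   58.6] F [ 0.47  0.02 -0.81] w 66.1 dq 0.001
scene frosted_cup [([526.4, -265.6, 8.7], 0.93)]
side frosted_cup [([522.4, -263.2, 12.3], 0.8)]
```

View pics/side5.png

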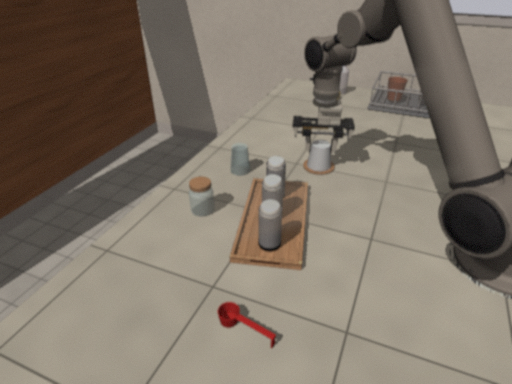

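The cup is just above the coaster at (319,155). TCP should reach about 57.5, so I'm lowering by small steps until contact.

>>> send_rows(series="-1 0.02 0 0 0;-1 0.04 0 0 0;-1 0.06 0 0 0;-1 0.06 0 0 0;-1 0.06 0 0 0")

```text
time: 10.52
tool_pos: [522.9, -264.0, 57.7]
tcp_rot: [-0.975, 1.57, -0.687]
contact_force: [-1.6, 1.1, 7.5]
grip_width: 66.0
```

Contact at 7.5 N upward. Releasing, then rising.

>>> send_rows(series="0.7 0 0 0 0;1 0 0 0 0;1 0 0 0 0;1 0 0 0 0;1 0 0 0 0;1 0 0 0 0")

```text
time: 11.28
tool_pos: [522.7, -263.8, 56.6]
tcp_rot: [0.302, 1.571, 0.59]
contact_force: [-0.4, 0.1, -0.5]
grip_width: 91.6
```

>>> send_rows(series="1 -0.2 0 0 0;1 -0.7 0 0 0;1 -1.5 0 0 0;1 -2.6 0 0 0;1 -3.8 0 0 0;1 -4.9 0 0 0;1 -5.5 0 0 0;1 -5.6 0 0 0")

```text
time: 12.28
tool_pos: [523.2, -264.2, 227.1]
tcp_rot: [-0.878, 1.567, -0.59]
contact_force: [-0.0, 0.3, -0.3]
grip_width: 92.0
```

Run:
```python
from h import *
o,M=state()
look(["frosted_cup","sippy_a"],("scene","side","wrist"),tag="6")
to(M,[530-o['tool_pos'][0],166.5-o['tool_pos'][1],0])
```

```text
t 12.28 tcp [ 523.2 -264.2  227.1] F [-0.05  0.31 -0.33] w 92.0 dq 0.036
scene frosted_cup [([523.5, -263.1, 10.0], 0.91), ([760.6, 100.3, -3.6], 0.17)]
scene sippy_a [([593.8, -39.0, 9.1], 0.79), ([531.2, 167.1, 10.6], 0.77), ([479.0, 408.7, -0.6], 0.74), ([565.6, 60.3, 8.2], 0.68)]
side frosted_cup [([524.8, -259.5, 10.1], 0.67)]
side sippy_a [([532.5, 166.1, 9.7], 0.78), ([589.3, -38.3, 12.2], 0.75)]
wrist frosted_cup [([523.5, -264.8, 10.6], 0.61)]
wrist sippy_a [([594.9, -40.4, 9.8], 0.83)]
units for [np.float64(6.763722472572113), np.float64(430.700549192745), 0] [-0.03 13.7   4.29]
```

View pics/wrist6.png

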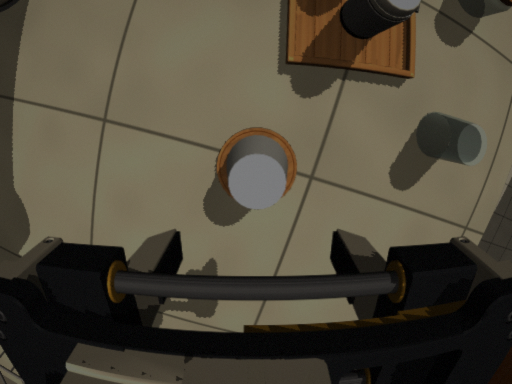

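The frosted cup stands on the coaster, mouth down and centred (257,165). Going back to the left sippy cup at (530,166.5).

>>> send_rows(series="1 0 0.4 0.12 0;1 0 1.2 0.38 0;1 0 2.4 0.75 0;1 0 3.7 1.16 0;1 0 5.1 1.6 0;1 0 6.5 2.04 0;1 0 7.9 2.47 0;1 0 9.2 2.88 0")

```text
time: 13.72
tool_pos: [526.6, 27.6, 224.7]
tcp_rot: [0.653, 1.57, 0.941]
contact_force: [-0.3, 0.6, -0.2]
grip_width: 92.0
```

>>> send_rows(series="1 0 1.3 0.41 0;1 0 2.5 0.78 0;1 0 3.5 1.1 0;1 0 4.2 1.32 0;1 0 4.5 1.41 0;1 0 4.5 1.41 0")

```text
time: 14.48
tool_pos: [529.0, 167.2, 224.6]
tcp_rot: [-2.401, 1.571, -2.112]
contact_force: [-0.4, -0.5, 0.8]
grip_width: 92.1
```

Run:
```python
from h import *
o,M=state()
look(["sippy_a"],("wrist",),tag="7")
o,M=state();to(M,[530-o['tool_pos'][0],166.5-o['tool_pos'][1],74-o['tool_pos'][2]])
```

```text
t 14.47 tcp [529.  167.2 224.6] F [-0.36 -0.5   0.78] w 92.1 dq 0.024
wrist sippy_a [([594.5, -36.5, 10.2], 0.9), ([566.3, 61.1, 16.1], 0.73), ([530.2, 167.4, 9.8], 0.72)]
t 14.57 tcp [529.3 166.2 224.6] F [ 0.11 -0.24  0.4 ] w 91.9 dq 0.009
units for [np.float64(0.7386372138502111), np.float64(0.29177902257251276), np.float64(-150.63845434864666)] [5.02 0.   0.03]
```

View pics/wrist7.png

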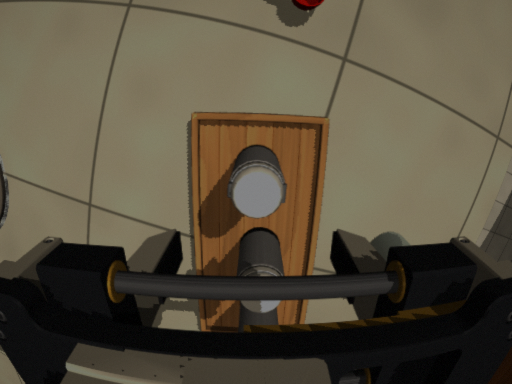

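The lid is centred between the fingers at (257,190). Down 5 units, to TCP z≈74, and close.

>>> send_rows(series="1 0.5 0 0.03 0;1 1.5 0 0.03 0;1 2.6 0 0.03 0;1 3.7 0 0.03 0;1 4.6 0 0.03 0;1 5.0 0 0.03 0;1 5.0 0 0.03 0;-1 5.0 0 0.03 0")

```text
time: 15.58
tool_pos: [530.9, 167.0, 75.6]
tcp_rot: [-0.141, 1.569, 0.147]
contact_force: [0.0, -0.3, 0.0]
grip_width: 85.5
```

>>> send_rows(series="-1 0 0 0 0;-1 0 0 0 0;-1 0 0 0 0;-1 0 0 0 0;-1 0 0 0 0;-1 0 0 0 0;-1 0 0 0 0")

```text
time: 16.45
tool_pos: [530.3, 167.0, 74.9]
tcp_rot: [-0.316, 1.57, -0.028]
contact_force: [-1.7, -0.5, 5.1]
grip_width: 55.5
```

Run:
```python
from h import *
o,M=state()
look(["sippy_a"],("side",),tag="8")
```

```text
t 16.45 tcp [530.3 167.   74.9] F [-1.65 -0.5   5.05] w 55.5 dq 0.002
side sippy_a [([528.0, 168.9, 12.1], 0.89), ([480.6, 409.7, 0.3], 0.18)]
```

View pics/side8.png

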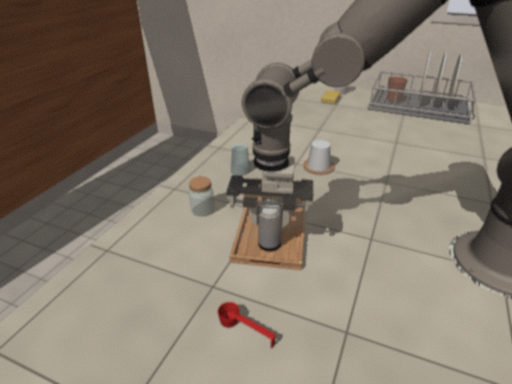

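Gripped at 55.5 mm. Lifting 60 mm and holding to weigh.

>>> send_rows(series="-1 -0.15 0 0 0;-1 -0.5 0 0 0;-1 -1.0 0 0 0;-1 -1.5 0 0 0;-1 -1.9 0 0 0;-1 -2.0 0 0 0;-1 -2.0 0 0 0;-1 -2.0 0 0 0")

```text
time: 17.55
tool_pos: [529.9, 167.0, 134.1]
tcp_rot: [3.035, 1.57, -2.961]
contact_force: [-0.3, -0.2, -2.4]
grip_width: 55.3
```

>>> send_rows(series="-1 0 0 0 0;-1 0 0 0 0;-1 0 0 0 0;-1 0 0 0 0")

```text
time: 18.05
tool_pos: [530.2, 167.0, 134.6]
tcp_rot: [-0.202, 1.571, 0.086]
contact_force: [0.8, -0.1, -2.3]
grip_width: 55.4
```

Run:
```python
from h import *
fs=[]
for i in range(8):
    n="side" if i==0 else "wrist"
    p=capture(n)
    if i==0:cv2.imwrite("pics/side9.png",p["pixels"][:,:,::-1]); print([np.round(d['point'],1) for d in place_of(p,'sippy_a')])
    o=get_obs();fs.append(np.r_[o['contact_force'],o['tau'][1:3]])
print(np.mean(fs,0).round(3),np.std(fs,0).round(3));state()
```

```text
[array([529.1, 170.1,  68.7])]
[-1.1700e-01 -2.7000e-02 -2.2560e+00 -4.9224e+01 -2.2704e+01] [0.318 0.535 0.256 0.007 0.002]
t 18.5 tcp [530.2 167.  134.7] F [-0.49 -0.59 -2.05] w 55.6 dq 0.002
```

View pics/side9.png

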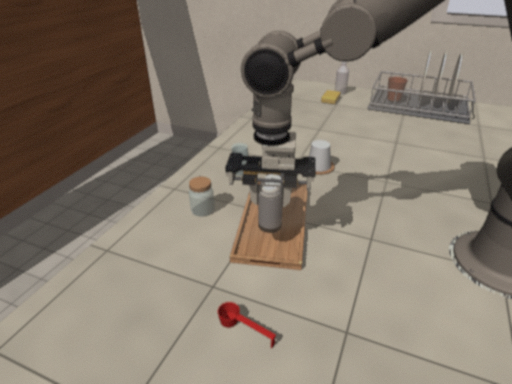

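The left cup is up, upright, at (270,210), and weighs about 2.26 N (≈230 g). Lowering it back gently.

>>> send_rows(series="-1 0.3 0 0 0;-1 0.8 0 0 0;-1 1.3 0 0 0;-1 1.65 0 0 0;-1 1.8 0 0 0;-1 1.9 0 0 0;-1 1.96 0 0 0;-1 2.0 0 0 0")

```text
time: 19.5
tool_pos: [530.4, 167.1, 74.9]
tcp_rot: [-0.126, 1.57, 0.162]
contact_force: [-2.1, -0.2, 5.7]
grip_width: 55.4
```

>>> send_rows(series="-1 0 0 0 0;-1 0 0 0 0;-1 0.02 0 0 0;-1 0.02 0 0 0")

```text
time: 20.0
tool_pos: [530.4, 167.1, 74.9]
tcp_rot: [-0.194, 1.57, 0.094]
contact_force: [-2.1, -0.1, 4.5]
grip_width: 55.8
```

Firm contact with the tray. Opening slowly and rising.

>>> send_rows(series="0.5 0 0 0 0;1 0 0 0 0;1 0 0 0 0;1 0 0 0 0;1 0 0 0 0;1 0 0 0 0")

```text
time: 20.75
tool_pos: [530.2, 167.0, 74.0]
tcp_rot: [-0.653, 1.571, -0.365]
contact_force: [-0.4, -0.1, 0.7]
grip_width: 91.8
```

>>> send_rows(series="1 -0.3 0 0 0;1 -1.0 0 0 0;1 -2.0 0 0 0;1 -3.2 0 0 0;1 -4.2 0 0 0;1 -4.8 0 0 0;1 -5.0 0 0 0;1 -5.0 0 0 0")

```text
time: 21.75
tool_pos: [530.1, 167.0, 224.1]
tcp_rot: [-0.184, 1.57, 0.104]
contact_force: [0.5, 0.8, 0.1]
grip_width: 91.9
```

Run:
```python
from h import *
o,M=state()
look(["sippy_a"],("side","wrist"),tag="10")
o,M=state();to(M,[565.5-o['tool_pos'][0],60.3-o['tool_pos'][1],0])
```

```text
t 21.75 tcp [530.1 167.  224.1] F [0.51 0.78 0.12] w 91.9 dq 0.019
side sippy_a [([530.2, 170.3, 10.0], 0.94), ([588.9, -37.0, 8.4], 0.67), ([558.8, 64.8, -2.5], 0.17)]
wrist sippy_a [([570.6, 60.1, 15.2], 0.83), ([529.5, 168.5, 12.2], 0.74), ([590.7, -36.2, 11.7], 0.7)]
t 21.95 tcp [529.8 167.  223.1] F [-0.17  0.67 -0.41] w 92.1 dq 0.003
units for [np.float64(35.68135753663694), np.float64(-106.65347036649429), 0] [-0.   -3.75  0.13]
```

View pics/side10.png

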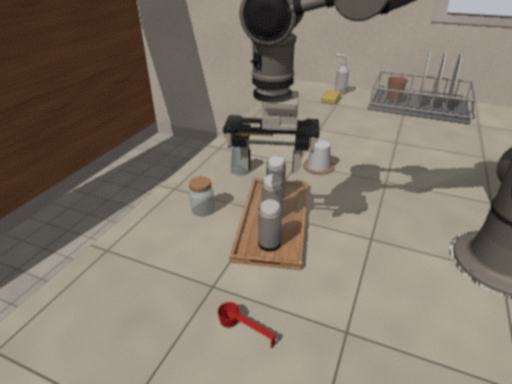

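The left cup is upright where it stood, at (270,225). Moving over the middle cup (≈566,60).

>>> send_rows(series="1 0 -0.4 0.02 0;1 0 -1.2 0.06 0;1 0 -2.2 0.1 0;1 0 -3.1 0.13 0;1 0 -3.6 0.15 0;1 0 -3.75 0.15 0;1 0 -3.75 0.15 0")

```text
time: 22.82
tool_pos: [566.3, 60.6, 223.9]
tcp_rot: [2.009, 1.57, 2.297]
contact_force: [-0.6, -0.5, -0.3]
grip_width: 91.9
```

Run:
```python
from h import *
look(["sippy_a"],("wrist","scene"),tag="11")
o,M=state();to(M,[566-o['tool_pos'][0],60.3-o['tool_pos'][1],74.5-o['tool_pos'][2]])
```

```text
wrist sippy_a [([529.6, 166.2, 8.4], 0.98), ([565.8, 61.2, 12.2], 0.84), ([597.1, -37.8, 9.7], 0.77)]
scene sippy_a [([531.2, 167.0, 7.7], 0.9), ([590.8, -35.7, 9.6], 0.85), ([564.1, 61.8, 10.4], 0.82), ([559.6, 65.7, 0.8], 0.72), ([479.1, 403.3, 3.7], 0.41)]
t 23.02 tcp [566.3  61.2 224.1] F [-0.1   0.23  0.19] w 91.6 dq 0.003
units for [np.float64(-0.27881186166519), np.float64(-0.896921937292305), np.float64(-149.6133562530498)] [ 4.99 -0.03 -0.02]
```

View pics/wrist11.png

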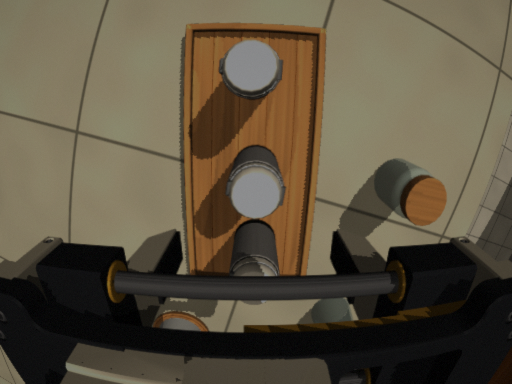

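The middle lid is centred at (256,190). Descending and gripping.

>>> send_rows(series="1 0.5 0 0 0;1 1.5 0 0 0;1 2.6 0 0 0;1 3.7 0 0 0;1 4.6 0 0 0;1 5.0 0 0 0;1 5.0 0 0 0;-1 5.0 0 0 0")

```text
time: 24.02
tool_pos: [567.2, 60.5, 75.0]
tcp_rot: [-0.323, 1.569, -0.035]
contact_force: [0.4, 0.2, -0.7]
grip_width: 85.7
```

>>> send_rows(series="-1 0 0 0 0;-1 0 0 0 0;-1 0 0 0 0;-1 0 0 0 0;-1 0 0 0 0;-1 0 0 0 0;-1 0 0 0 0")

```text
time: 24.9
tool_pos: [566.6, 60.4, 74.3]
tcp_rot: [-0.401, 1.57, -0.113]
contact_force: [-1.6, -1.1, 5.5]
grip_width: 55.7
```

>>> send_rows(series="-1 -0.15 0 0 0;-1 -0.5 0 0 0;-1 -1.0 0 0 0;-1 -1.5 0 0 0;-1 -1.9 0 0 0;-1 -2.0 0 0 0;-1 -2.0 0 0 0;-1 -2.0 0 0 0")

```text
time: 25.9
tool_pos: [566.1, 60.4, 133.5]
tcp_rot: [2.838, 1.57, 3.126]
contact_force: [0.3, 0.3, -1.3]
grip_width: 55.6
```

>>> send_rows(series="-1 0 0 0 0;-1 0 0 0 0;-1 0 0 0 0;-1 0 0 0 0")

```text
time: 26.4
tool_pos: [566.5, 60.4, 134.0]
tcp_rot: [-0.575, 1.571, -0.287]
contact_force: [0.0, -0.0, -2.2]
grip_width: 55.7
```

```bash
cat > w.py <<'E'
from h import *
import sys
fs=[]
for i in range(8):
    n="side" if i==0 else "scene"
    p=capture(n)
    if i<2:cv2.imwrite(f"pics/{n}{sys.argv[1]}.png",p["pixels"][:,:,::-1]); print([np.round(d['point'],1) for d in place_of(p,'sippy_a')])
    o=get_obs();fs.append(np.r_[o['contact_force'],o['tau'][1:3]])
print(np.mean(fs,0).round(3),np.std(fs,0).round(3));state()
E
python3 w.py 12
```

```text
[array([532.2, 168.5,  10.4]), array([562. ,  62.5,  72.1]), array([588.8, -39.2,  10.5])]
[array([527.4, 168.6,  10.6]), array([592.4, -38.3,   9.4]), array([562.8,  61.5,  66.8])]
[  0.152   0.16   -1.682 -50.253 -22.726] [0.239 0.532 0.515 0.007 0.002]
t 26.9 tcp [566.5  60.5 134. ] F [ 0.14  1.15 -1.22] w 55.6 dq 0.001
```

View pics/side12.png

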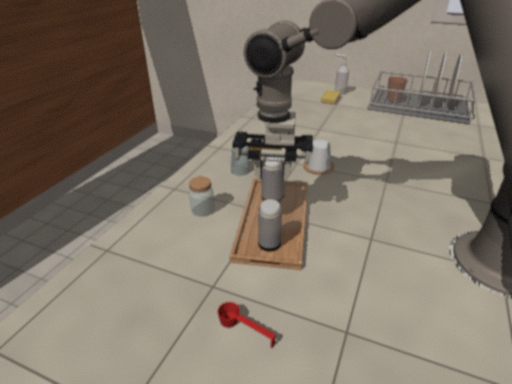

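The middle cup is up at (273,178), weighing about 1.7 N (≈172 g), lighter than the left one. Setting it back.

>>> send_rows(series="-1 0.3 0 0 0;-1 0.8 0 0 0;-1 1.3 0 0 0;-1 1.65 0 0 0;-1 1.8 0 0 0;-1 1.9 0 0 0;-1 1.96 0 0 0;-1 2.0 0 0 0")

```text
time: 27.9
tool_pos: [566.7, 60.4, 74.3]
tcp_rot: [-0.343, 1.57, -0.055]
contact_force: [-1.0, 0.2, 3.8]
grip_width: 55.9
```

>>> send_rows(series="-1 0 0 0 0;-1 0 0 0 0;-1 0.02 0 0 0;-1 0.02 0 0 0")

```text
time: 28.4
tool_pos: [566.7, 60.4, 74.3]
tcp_rot: [-0.398, 1.57, -0.11]
contact_force: [-2.3, -0.4, 5.5]
grip_width: 55.4
```

>>> send_rows(series="0.5 0 0 0 0;1 0 0 0 0;1 0 0 0 0;1 0 0 0 0;1 0 0 0 0;1 0 0 0 0")

```text
time: 29.15
tool_pos: [566.5, 60.5, 73.4]
tcp_rot: [-0.411, 1.571, -0.123]
contact_force: [-0.4, 0.1, -0.3]
grip_width: 91.8
```

>>> send_rows(series="1 -0.3 0 0 0;1 -1.0 0 0 0;1 -2.0 0 0 0;1 -3.2 0 0 0;1 -4.2 0 0 0;1 -4.8 0 0 0;1 -5.0 0 0 0;1 -5.0 0 0 0")

```text
time: 30.15
tool_pos: [566.4, 60.5, 223.6]
tcp_rot: [-0.243, 1.57, 0.045]
contact_force: [-0.1, 0.3, 0.0]
grip_width: 92.1
```

Run:
```python
from h import *
look(["sippy_a"],("side","wrist"),tag="13")
o,M=state();to(M,[592-o['tool_pos'][0],-37.5-o['tool_pos'][1],0])
```

```text
side sippy_a [([530.4, 167.3, 10.0], 0.72), ([587.7, -38.4, 10.9], 0.59)]
wrist sippy_a [([594.1, -39.4, 9.6], 0.82), ([565.7, 58.7, 13.4], 0.66), ([530.6, 170.2, 10.9], 0.64)]
t 30.35 tcp [566.   60.4 222.5] F [ 0.3  -0.34 -0.24] w 92.0 dq 0.004
units for [np.float64(25.955115410629446), np.float64(-97.93728102831663), 0] [-0.   -3.38 -0.1 ]
```

View pics/wrist13.png

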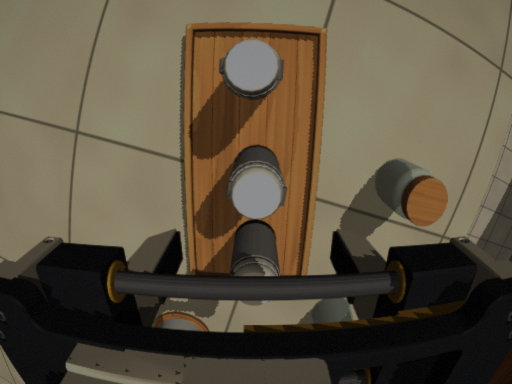

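The middle cup is back at (256,190), same as before. Moving to the right cup.

>>> send_rows(series="1 0 -0.4 -0.01 0;1 0 -1.1 -0.03 0;1 0 -2.0 -0.06 0;1 0 -2.8 -0.08 0;1 0 -3.25 -0.1 0;1 0 -3.38 -0.1 0;1 0 -3.38 -0.1 0")

```text
time: 31.22
tool_pos: [592.3, -37.6, 223.3]
tcp_rot: [1.906, 1.57, 2.194]
contact_force: [0.5, -0.8, -0.4]
grip_width: 91.8
```

Run:
```python
from h import *
look(["sippy_a"],("wrist","scene"),tag="14")
o,M=state();to(M,[592-o['tool_pos'][0],-37.8-o['tool_pos'][1],74-o['tool_pos'][2]])
```

```text
wrist sippy_a [([567.4, 56.7, 16.8], 0.85), ([594.8, -36.3, 13.1], 0.63)]
scene sippy_a [([591.6, -37.5, 12.2], 0.96), ([528.7, 167.2, 6.1], 0.65), ([565.0, 59.6, 10.7], 0.59)]
t 31.43 tcp [592.3 -36.9 223.6] F [-0.03  0.4   0.95] w 91.8 dq 0.002
units for [np.float64(-0.2891553874476358), np.float64(-0.9006315999100423), np.float64(-149.5536664694283)] [ 4.99 -0.03 -0.02]
```

View pics/wrist14.png

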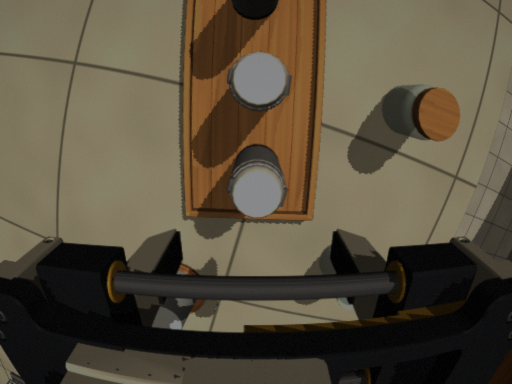

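Centred at (257,190). Descend, grip, lift and weigh.

>>> send_rows(series="1 0.5 0 0 0;1 1.5 0 0 0;1 2.6 0 0 0;1 3.7 0 0 0;1 4.6 0 0 0;1 5.0 0 0 0;1 5.0 0 0 0;-1 5.0 0 0 0")

```text
time: 32.42
tool_pos: [593.1, -37.7, 74.5]
tcp_rot: [-0.479, 1.569, -0.191]
contact_force: [0.4, -0.6, 0.6]
grip_width: 85.6
```

>>> send_rows(series="-1 0 0 0 0;-1 0 0 0 0;-1 0 0 0 0;-1 0 0 0 0;-1 0 0 0 0;-1 0 0 0 0;-1 0 0 0 0")

```text
time: 33.3
tool_pos: [592.7, -37.6, 73.8]
tcp_rot: [-0.45, 1.57, -0.162]
contact_force: [1.1, 0.2, 3.9]
grip_width: 56.0
```

>>> send_rows(series="-1 -0.15 0 0 0;-1 -0.5 0 0 0;-1 -1.0 0 0 0;-1 -1.5 0 0 0;-1 -1.9 0 0 0;-1 -2.0 0 0 0;-1 -2.0 0 0 0;-1 -2.0 0 0 0")

```text
time: 34.3
tool_pos: [592.0, -37.6, 132.8]
tcp_rot: [2.655, 1.57, 2.943]
contact_force: [-0.4, -0.2, -3.1]
grip_width: 55.6
```

>>> send_rows(series="-1 0 0 0 0;-1 0 0 0 0;-1 0 0 0 0;-1 0 0 0 0")

```text
time: 34.8
tool_pos: [592.4, -37.6, 133.4]
tcp_rot: [-0.773, 1.571, -0.485]
contact_force: [-0.7, -0.4, -3.8]
grip_width: 55.6
```

```bash
python3 w.py 15
```

```text
[array([7.606e+02, 9.840e+01, 5.000e-01]), array([530.3, 168.3,   9.8])]
[array([589.6, -39.6,  71.6]), array([529. , 166.5,   4.6]), array([562.4,  60.9,  11.7])]
[-1.1000e-02  6.9000e-02 -3.9480e+00 -5.4054e+01 -2.3926e+01] [0.509 0.399 0.617 0.008 0.002]
t 35.3 tcp [592.4 -37.6 133.5] F [-0.27 -0.26 -4.8 ] w 55.6 dq 0.001
```

View pics/scene15.png

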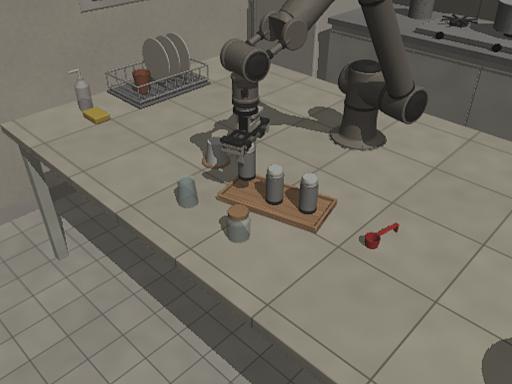

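The right cup weighs about 3.95 N (≈400 g), clearly the heaviest (others 230 g and 172 g). I'm keeping it in hand and raising it 100 mm more, putting its foot at about 170 mm against lids at 132 mm.

>>> send_rows(series="-1 -0.2 0 0 0;-1 -0.6 0 0 0;-1 -1.2 0 0 0;-1 -1.9 0 0 0;-1 -2.6 0 0 0;-1 -3.1 0 0 0;-1 -3.3 0 0 0;-1 -3.3 0 0 0")

```text
time: 36.3
tool_pos: [592.4, -37.6, 232.5]
tcp_rot: [-0.501, 1.571, -0.213]
contact_force: [-0.1, -0.5, -3.4]
grip_width: 55.7
```

>>> send_rows(series="-1 0 0 0 0;-1 0 0 0 0;-1 0 0 0 0;-1 0 0 0 0;-1 0 0 0 0;-1 0 0 0 0")

```text
time: 37.05
tool_pos: [592.4, -37.6, 232.5]
tcp_rot: [-0.654, 1.571, -0.366]
contact_force: [-0.0, 0.7, -3.8]
grip_width: 55.5
```

```bash
python3 w.py 16
python3 - <<'E'
from h import *
look(["frosted_cup","tumbler","jar","scoop"],("scene","side"))
E
```

```text
[array([530.8, 167.9,   9.3]), array([589. , -36.8, 168.9])]
[array([563. ,  60.6,   9.5]), array([528.9, 168.9,   8.4]), array([591.6, -39. , 166.6]), array([ 521.7, -265.5,   -1.8])]
[  0.302  -0.068  -4.253 -52.569 -26.696] [0.457 0.325 0.402 0.005 0.001]
t 37.55 tcp [592.4 -37.6 232.5] F [-0.17 -0.05 -4.51] w 55.9 dq 0.001
scene frosted_cup [([521.7, -263.9, 10.3], 0.61), ([759.5, 100.4, 1.3], 0.48), ([482.2, 410.6, -0.9], 0.36)]
scene tumbler [([757.3, -142.3, 0.2], 0.66)]
scene jar [([759.9, 98.1, -0.1], 0.66)]
scene scoop [([479.3, 407.5, -1.0], 0.9)]
side frosted_cup [([521.8, -262.1, 10.9], 0.91)]
side tumbler []
side jar [([760.9, 99.7, 0.3], 0.65)]
side scoop [([482.5, 408.9, -3.1], 0.82)]
```

View pics/side16.png

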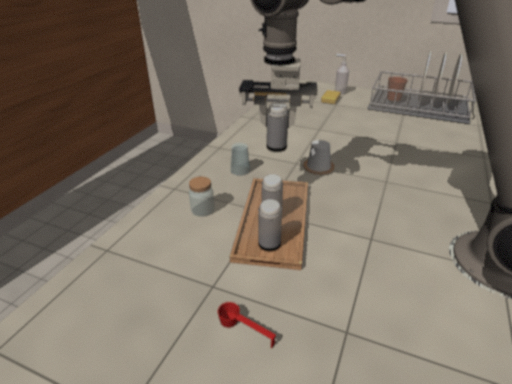

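View pics/scene16.png

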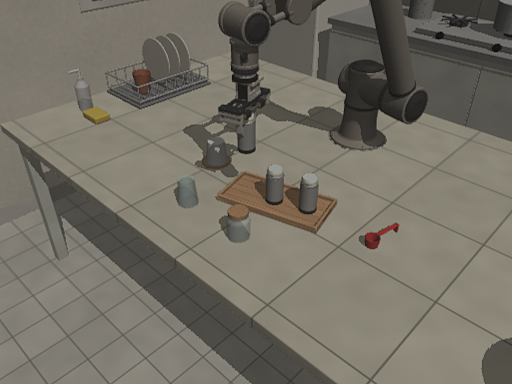

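Both views show the held cup upright and well above the other two: side (277,130), scene (247,135). The frosted cup is on the coaster, and everything else is in place. Handing in.

```bash
python3 -c "
from plant import *
print(close_job())"
```

```text
the job is handed in; nothing more can be done
None
```

I handed the job in at about 38 s of the 72 s allowed. The arm is still holding the robot's-right cup, the heaviest of the three.

- **Frosted cup:** it stands mouth down on the coaster, at about (522, -263), within about 2 mm of the coaster's measured centre.
- **Weights:** I hefted the cups left to right. They read about 2.3 N (230 g), 1.7 N (172 g) and 4.0–4.25 N (about 400–430 g). The readings scatter by up to 0.6 N, well under the gap to the right cup.
- **Cups set back:** the left and middle cups stand upright at their original places, within the networks' roughly 4 mm accuracy.
- **Held cup:** it is upright and still, gripped at 55.6 mm. Its foot is at about 168 mm, against lid tops at 132 mm.
- **Other items:** the last check found the jar and scoop unmoved in both views. The tumbler showed unmoved in the scene view. The network missed it in the side view, though it is visible in that picture.

While a cup stood gripped on its support I saw about 4–7 N of upward force, far below the limits.

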